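# Zero a metering valve and open it five clicks

### The job

Reset the bench metering valve: turn its round knob clockwise until it meets its end stop, without forcing it (the block must not be wrenched round on its rubber mount), then open it counter-clockwise by exactly five clicks from that stop. Then lock the setting by throwing the lock lever all the way over towards the knob, let go, and leave the things around the valve where they stand.

Things in the scene. Friction and masses are not known exactly. Their poses are not given: they have to be found in the camera images.
- knob_center (a point): Centre of the valve's black round fluted knob: a vertical cylinder 44 mm across, 34 mm tall, this point on its axis 17 mm below its top, about 133 mm above the bench; grip it across any diameter from above. The point is fixed to the valve block and does not turn with the knob: z up, y along the block away from the lock lever, which stands 135 mm from the knob towards -y.
- knob_top (a point): Centre of the knob's top face, fixed to the block too. Clockwise from above closes, counter-clockwise opens. Clicks are 2*pi/21 = 0.299 rad (17 degrees) apart; 1 to 5 clicks open at the start, 8 at most; the end stop is itself the detent of zero clicks. The end stop is hard: there the torque on the knob rises past 0.5 N m without a click.
- spindle (a point): Point on the knob's axis at the block's top, 33 mm below knob_center (a 16 mm gap under the knob). The knob drives the hidden spindle through a springy coupling, 1.7 N m/rad: the torque on the knob builds to 0.35 N m, then drops by 0.2 to 0.35 N m as the spindle jumps one click, which comes 0.15 to 0.3 rad later than at the knob. Let go, the knob springs back to the spindle's detent.
- plate: Fixed dark base plate, 130 by 250 by 10 mm, under the aluminium valve block (110 mm in x, 230 mm in y, 70 mm tall, its top 100 mm above the bench). Origin on the bench under the knob's axis; block and plate reach from y = +50 (plate +60) to -180 (plate -190) mm.
- needle (a joint): Travel of the valve's needle, hidden in the block and moved by the spindle: 0 m at the end stop, growing by only 0.00015 m for every click open (0.00075 m at five clicks). One reading is not good enough to tell the click: the clicks have to be felt.
- mount (a joint): Twist of the whole valve block on its rubber mount, about the knob's axis, rad, counter-clockwise positive, 0 when unloaded. The mount yields 1 rad per 10 N m; more than 0.10 rad (1.0 N m on the knob) counts as wrenched. A push along the line from lever to knob does not twist it.
- lock (a joint): Lock lever, rad: 0 at the start, leaning 0.5 rad from vertical away from the knob (to the block's -y); 1.0 fully over, leaning 0.5 rad towards the knob. It stays where it is left; about 1 N at its tip moves it.
- lock_tip (a point): Centre of the 26 mm black ball at the end of the lock lever, a steel rod of 10 mm diameter, 80 mm from its pivot. The pivot lies 135 mm from the knob's axis along the block's -y, 11 mm below the height of knob_center, its axis along the block's x; the lever swings in the vertical plane through the knob's axis.
- screwdriver_grip (a point): Orange handle of a loose screwdriver lying on the bench beyond the lever, a bystander.
- cup: Open steel cup, 70 mm across, 80 mm tall, loose, a bystander; origin at the centre of its underside.
- clamp_ring: Flat steel clamp ring, 64 mm across, 14 mm thick, loose, a bystander; origin at the centre of its underside.
- jar: Amber jar with a white lid, 52 mm across, 75 mm tall, loose, a bystander; origin at the centre of its underside.

How it is judged:
By the outcome, as a careful person would: the job done as asked, in the order asked, and still so for the second after the job is handed in, with the robot touching nothing.
It also fails if it takes over 70 s, if anything falls off the work surface, if the arm or the gripper's body presses on something with over 40 N, if the wrist force passes 120 N, or if a joint passes its speed limit or range.

### The arm

A 6-joint arm with a two-finger parallel gripper is mounted at the origin on the work surface. World frame = base frame: x ahead of the robot, y to its left, z up, the work surface at z = 0. Lengths are in m, angles in rad, forces in N, time in s.
With the tool pointing down it reaches from about 0.25 to 0.8 m from the base axis. Payload 8.5 kg.
Tool frame: the origin (TCP) lies at the very end of the fingers, on their centre line; the grasp point (between the pads) lies manip.pinch_z behind it (manip.pinch_z is the distance from the TCP to the grasp point, in m); z points along the fingers, x is the direction in which the jaws open and shut, and the axes are right-handed (so a half turn about z gives the same grasp; the last joint's range is limited). The gripper opens to 85 mm and grips with 20 to 120 N. Pads are 22 mm wide; open, the fingers measure 114 mm over their backs; the gripper's body (76 mm by 85 mm) begins 54 mm behind the grasp point. The pads swing forward as they close: fully open they stand 13 mm farther back than shut.
Start: joints at [1.308, 0.238, -0.013, 1.319, 0, 1.571], TCP at [0.136, 0.507, 0.231] pointing down, gripper open.
Joint ranges: [-2.66, 2.66], [-1.03, 1.9], [-1.14, 1.46], [-1.82, 2.27], [-1.45, 1.34], [-3.14, 3.14]. Speed limits (rad/s): [2.22, 2.22, 2.79, 3.14, 3.14, 3.14].

### API

Orientations are given as [roll, pitch, yaw] about the fixed x, y, z axes, in that order (R = Rz(yaw) Ry(pitch) Rx(roll)).
In Python, from plant import sensors, eyes, manip gives the robot as it stands.
- The arm moves only by the tool step_arm, never from a script. Its argument "steps" is a list of rows, each a list of 4 numbers: the shift along the tool's x, y, z in cm, then the turn about the tool's z in rad. A call has 1 to 5 rows; each row shifts and turns the commanded pose from where the row before left it, along the tool's axes as they then stand; what a row does not reach is not made up. A row lasts 1/10 s, in which the tool goes at most 50 mm and 8.59 degrees, less where a joint would pass 70% of its speed; a pose out of reach is approached as far as the arm can. A call with a gripper value outside its range is refused whole. "gripper" is the closure, from 0 (fully open) to 1 (shut), set as the call begins (left out, the last holds). The fingers move at their own pace and stop on an object; "newtons" is the grip in N (left out, the last holds). Time passes only in rows, so rows that do not move let the fingers close. It gives the time, the measured TCP pose, the force and the opening at its end, in the units of the state.
- sensors.observe(): the state, without advancing time (a new reading comes with each control period).
- eyes.grab_frame(name): name is "scene" or "top" or "wrist"; returns the picture (420x560x3 uint8, red, green, blue); there is no depth.
- eyes.camera_info(name): a dict with "K" (3x3 intrinsics, pixels), "xyz" and "attitude" of the camera in the world; the wrist camera has in their place "hand_eye" (4x4, takes a point from camera to tool coordinates, whose origin is the TCP and whose axes are the tool frame's). Camera axes: x right, y down, z forward; pixel columns grow to the right and rows downward; lengths in m; the calibration is good to about 2 mm. A picture is of the moment at which its call begins: read the wrist's pose just before it. camera_info takes no time and is no camera call.
- manip.sign_off(): hands the job in, once; it reports no verdict.
The state is a dict: "t": time; "joint_pos": joint angles; "joint_vel": joint speeds; "joint_efforts": joint torques, N m; "tool_pos": TCP position; "orientation": TCP orientation; "contact_force": force on the tool from outside, world axes, zero at the start; "moment": the same for the moment, N m; "finger_gap": finger opening in m.
Only numpy, scipy, OpenCV 4.12 (cv2) and the standard library are available. Lean on these libraries where they do the work, as an engineer would, in place of code of your own. Each camera call takes 0.05 s, during which the arm holds its last target. There are 200 camera calls.

## Working session

There is one attempt and no reset: what is moved stays moved. The work goes in short steps, Python scripts to look and compute and a tool call to move; the robot and the scene stay as the last step left them, time stands still between calls to the robot, and variables do not carry over. Pictures are saved under pics/ and viewed, about 8 in all and at most 12, crops included, and the job is handed in when it is done.

Besides the shell and the picture viewer there is one more tool, called after "Call:" by a JSON object that holds its "op" and its "data". step_arm: Moves the arm, as the interface text tells. Its arguments: {"type":"object","properties":{"steps":{"type":"array","items":{"type":"array","items":{"type":"number"}}},"gripper":{"type":"number"},"newtons":{"type":"number"}},"required":["steps"]}

```bash
mkdir -p pics
cat > h.py <<'E'
import numpy as np,cv2
from plant import sensors,eyes,manip
from scipy.spatial.transform import Rotation as R
def save(name,fn):
    im=eyes.grab_frame(name); cv2.imwrite('pics/'+fn,im[:,:,::-1]); return im
E
python3 - <<'E'
from h import *
print(sensors.observe()); print(manip.pinch_z)
for n in('scene','top','wrist'): print(n,eyes.camera_info(n))
a=save('scene','s0.png');b=save('top','t0.png')
E
```

```text
{'t': 0.0, 'joint_pos': array([ 1.30802340e+00,  2.38766247e-01, -1.42628241e-02,  1.31920063e+00,
       -1.35332487e-05,  1.57079651e+00]), 'joint_vel': array([ 1.21094753e-03,  1.10091241e-03, -2.76227340e-05, -1.65241222e-04,
        2.52483251e-03,  2.93408924e-03]), 'joint_efforts': array([ 2.13614963e-03, -5.38776898e+01,  3.46439803e+01,  1.84013403e-02,
        1.09849780e-04, -2.94642497e-06]), 'tool_pos': array([0.13626822, 0.50657071, 0.23068192]), 'orientation': array([3.14157912e+00, 1.43337511e-03, 1.30802321e+00]), 'contact_force': array([-0.23674991,  1.07039552,  0.2058132 ]), 'moment': array([ 0.00443757,  0.02312384, -0.0063205 ]), 'finger_gap': 0.08526203599388824}
0.0187
scene {'K': array([[407.90380694,   0.        , 277.64656408],
       [  0.        , 407.90380694, 210.03670458],
       [  0.        ,   0.        ,   1.        ]]), 'xyz': array([ 1.13072503, -0.30569348,  0.70064662]), 'attitude': array([-2.29722572,  0.01801104,  0.90852748])}
top {'K': array([[445.23962477,   0.        , 285.2255134 ],
       [  0.        , 445.23962477, 209.10334925],
       [  0.        ,   0.        ,   1.        ]]), 'xyz': array([0.41619633, 0.07110677, 1.09595935]), 'attitude': array([-2.91670644e+00, -2.81301884e-03, -1.47220156e+00])}
wrist {'K': array([[329.28281891,   0.        , 278.57555032],
       [  0.        , 329.28281891, 207.09221732],
       [  0.        ,   0.        ,   1.        ]]), 'hand_eye': array([[ 9.99999157e-01,  7.81464477e-04,  1.03692745e-03,
         2.32236813e-04],
       [-1.07112873e-03,  9.47879345e-01,  3.18627681e-01,
        -8.18031899e-02],
       [-7.33885901e-04, -3.18628523e-01,  9.47879383e-01,
        -1.42587150e-01],
       [ 0.00000000e+00,  0.00000000e+00,  0.00000000e+00,
         1.00000000e+00]])}
```

View pics/t0.png

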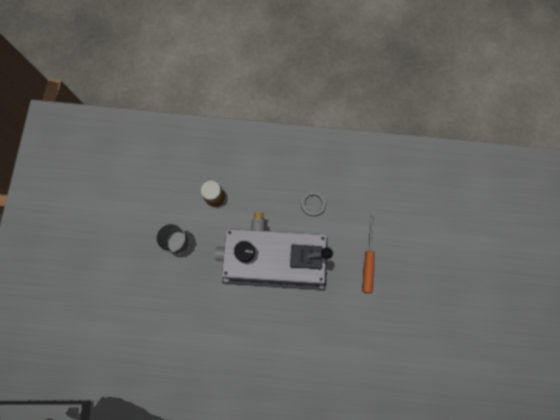

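View pics/s0.png

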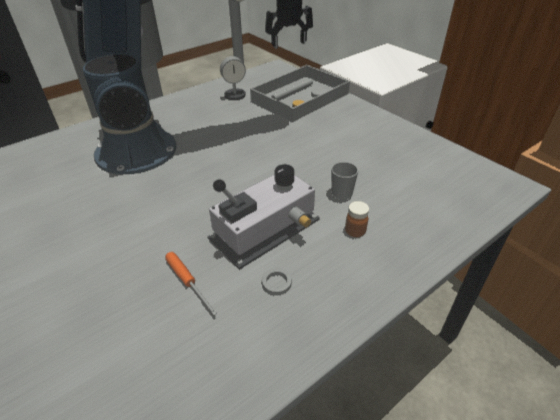

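```bash
cat >> h.py <<'E'
def cam(n):
    c=eyes.camera_info(n)
    if 'xyz' in c: return c['K'],R.from_euler('xyz',c['attitude']).as_matrix(),c['xyz']
    s=sensors.observe(); T=R.from_euler('xyz',s['orientation']).as_matrix(); H=c['hand_eye']
    return c['K'],T@H[:3,:3],T@H[:3,3]+s['tool_pos']
def ray(n,u,v,z,C=None):
    K,A,p=C or cam(n); d=A@np.linalg.inv(K)@[u,v,1.]; return p+d*(z-p[2])/d[2]
E
python3 - <<'E'
from h import *
im=cv2.imread('pics/t0.png')
g=im.max(axis=2)
for n,(u,v) in dict(knob=(245,252),ball=(327,254)).items():
    w=(g[v-16:v+17,u-16:u+17]<45).astype(np.uint8)
    k,l,s,c=cv2.connectedComponentsWithStats(w); print(n,[(s[i,:5].tolist(),(c[i]+[u-16,v-16]).round(1)) for i in range(1,k) if s[i,4]>20])
for n,u,v,z in [('knob',245,252,.15),('ball',327,254,.192),('cup',178,235,.08),('jar',211,187,.075),('ring',314,204,.014),('sd',370,270,.015)]: print(n,ray('top',u,v,z).round(4))
for n,u,v,z in [('knob',285,170,.15),('ball',219,186,.192),('cup',344,170,.08),('jar',359,210,.075)]: print('scene',n,ray('scene',u,v,z).round(4))
# block corners at z=.1
for u,v in [(228,229),(327,234),(324,283),(223,277)]: print(ray('top',u,v,.1).round(3))
E
```

```text
knob [([6, 6, 20, 20, 272], array([243.9, 251.6]))]
ball [([0, 10, 21, 12, 119], array([324.5, 253.8]))]
knob [0.5299 0.1659 0.15  ]
ball [ 0.5373 -0.0049  0.192 ]
cup [0.5622 0.3314 0.08  ]
jar [0.6851 0.2722 0.075 ]
ring [0.6829 0.0222 0.014 ]
sd [ 0.5327 -0.1263  0.015 ]
scene knob [0.5378 0.1653 0.15  ]
scene ball [ 0.5412 -0.0078  0.192 ]
scene cup [0.5584 0.3421 0.08  ]
scene jar [0.6862 0.2636 0.075 ]
[0.584 0.215 0.1  ]
[ 0.595 -0.009  0.1  ]
[ 0.485 -0.011  0.1  ]
[0.476 0.213 0.1  ]
```

Call:
{"op": "step_arm", "data": {"steps": [[-1.5,3.1,0,0],[-1.5,3.1,0,0],[-1.5,3.1,0,0],[-1.5,3.1,0,0],[-1.5,3.1,0,0]]}}

```text
t: 0.6
tool_pos: [0.2673, 0.3931, 0.2311]
orientation: [-3.141, 0.001, 1.308]
contact_force: [0.4, 0.7, -0.2]
finger_gap: 0.0855
```

Call:
{"op": "step_arm", "data": {"steps": [[-1.5,3.1,0,0],[-1.5,3.1,0,0],[-1.5,3.1,0,0],[-1.5,3.1,0,0],[-1.5,3.1,0,0]]}}

```text
t: 1.1
tool_pos: [0.3975, 0.2804, 0.2311]
orientation: [-3.141, 0.0, 1.308]
contact_force: [0.8, -0.2, -0.3]
finger_gap: 0.0854
```

Call:
{"op": "step_arm", "data": {"steps": [[-1.5,3.1,0,0],[-1.5,3.1,0,0],[-1.5,3.1,0,0],[-1.5,3.1,0,0],[0,0,0,0]]}}

```text
t: 1.6
tool_pos: [0.5033, 0.189, 0.2305]
orientation: [3.141, 0.001, 1.305]
contact_force: [-0.8, 0.5, -0.2]
finger_gap: 0.0853
```

Call:
{"op": "step_arm", "data": {"steps": [[0,0,0,-0.14],[0,0,0,-0.14],[0,0,0,-0.14],[0,0,0,-0.14],[0,0,0,-0.14]]}}

```text
t: 2.1
tool_pos: [0.5003, 0.1917, 0.231]
orientation: [-3.141, -0.0, 2.014]
contact_force: [-0.7, 0.2, 0.4]
finger_gap: 0.0854
```

Call:
{"op": "step_arm", "data": {"steps": [[0,0,0,-0.14],[0,0,0,-0.14],[0,0,0,-0.14],[0,0,0,0],[0,0,0,0]]}}

```text
t: 2.6
tool_pos: [0.5005, 0.1916, 0.2311]
orientation: [-3.141, -0.0, 2.424]
contact_force: [-0.6, -0.5, 0.1]
finger_gap: 0.0853
```

Run:
```python
from h import *
s=sensors.observe(); print(s['t'],s['joint_pos'].round(3),s['tool_pos'],s['orientation'],s['moment'],s['contact_force'])
print(cam('wrist'))
save('wrist','w0.png')
```

```text
2.6 [ 0.366  0.258  0.012  1.326 -0.    -0.488] [0.5005187  0.1916124  0.23113494] [-3.14108016e+00 -2.42872989e-04  2.42420277e+00] [ 0.01922058  0.00274054 -0.05424425] [-0.57642305 -0.45045376  0.07105261]
(array([[329.28281891,   0.        , 278.57555032],
       [  0.        , 329.28281891, 207.09221732],
       [  0.        ,   0.        ,   1.        ]]), array([[-7.54228100e-01,  6.22489088e-01,  2.08919384e-01],
       [ 6.56612300e-01,  7.14783604e-01,  2.40717026e-01],
       [ 5.11571874e-04,  3.18734582e-01, -9.47843871e-01]]), array([0.44692557, 0.13005915, 0.37376373]))
```

View pics/w0.png

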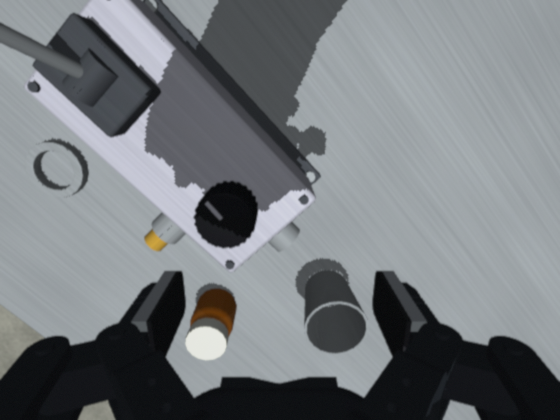

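Run:
```python
from h import *
im=cv2.imread('pics/w0.png'); g=im.max(axis=2)
w=(g[170:260,185:270]<40).astype(np.uint8)
k,l,s,c=cv2.connectedComponentsWithStats(w); i=1+s[1:,4].argmax(); st=s[i]+np.array([185,170,0,0,0]); print(st)
C=cam('wrist')
cc=cv2.findContours((l==i).astype(np.uint8),cv2.RETR_EXTERNAL,cv2.CHAIN_APPROX_NONE)[0][0].reshape(-1,2)+[185,170]
P=np.array([ray('',u,v,.15,C)[:2] for u,v in cc]); 
n=(P.mean(0)-C[2][:2]); n/=np.linalg.norm(n); m=P.mean(0); t=np.array([-n[1],n[0]])
far=((P-m)@n).max(); a=(P-m)@t
K=m+n*(far-.022)+t*(a.max()+a.min())/2
print('mean',m,'knob',K,'width',np.ptp(a))
o=sensors.observe();y=o['orientation'][2];d=K-o['tool_pos'][:2]
print('dx,dy tool cm',100*np.array([d@[np.cos(y),np.sin(y)],d@[np.sin(y),-np.cos(y)]]))
for z,uv in((.1,[(33,87),(231,264),(312,176)]),):
  for u,v in uv: print(ray('',u,v,z,C).round(4))
```

```text
[ 195  182   62   64 2913]
mean [0.52795371 0.16665326] knob [0.53147969 0.16780426] width 0.04245977081706966
dx,dy tool cm [-3.88805024  0.23614546]
[ 0.5871 -0.0011  0.1   ]
[0.5776 0.2127 0.1   ]
[0.4677 0.1972 0.1   ]
```

Call:
{"op": "step_arm", "data": {"steps": [[-1.9,0.1,0,0],[-2.0,0.1,0,0],[0,0,2,0],[0,0,2,0],[0,0,0,0]]}}

```text
t: 3.15
tool_pos: [0.531, 0.1663, 0.1889]
orientation: [-3.138, -0.002, 2.426]
contact_force: [-0.2, -0.9, -0.3]
finger_gap: 0.0851
```

Run:
```python
from h import *
s=sensors.observe(); print(s['t'],s['tool_pos'],s['orientation'])
save('wrist','w1.png')
```

```text
3.15 [0.53104067 0.16628276 0.18890229] [-3.13786613e+00 -1.97902701e-03  2.42558262e+00]
```

View pics/w1.png

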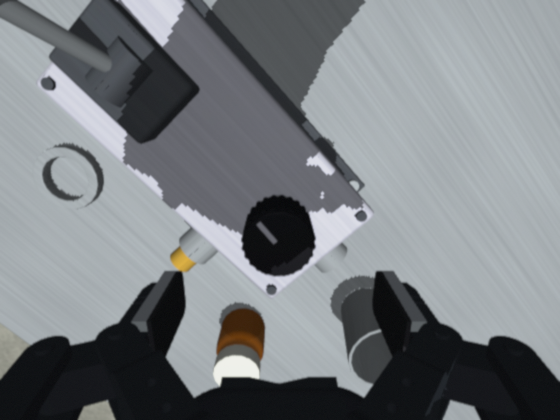

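Run:
```python
from h import *
im=cv2.imread('pics/w1.png'); g=im.max(axis=2)
print([ (v,g[v,279]) for v in range(188,204)],[ (v,g[v,279]) for v in range(262,284)])
C=cam('wrist');K,A,p=C
def proj(P): q=A.T@(np.array(P)-p); return (K@(q/q[2]))[:2].round(1)
o=sensors.observe();y=o['orientation'][2];t=np.array([np.sin(y),-np.cos(y),0])
c=np.array([*o['tool_pos'][:2],.15])
for e in(-.022,0,.022): print(e,proj(c+t*e),proj(c+t*e-[0,0,.034]))
im=cv2.imread('pics/t0.png'); cv2.imwrite('pics/c.png',cv2.resize(im[225:295,210:345],None,fx=5,fy=5,interpolation=2))
```

```text
[(188, np.uint8(113)), (189, np.uint8(112)), (190, np.uint8(111)), (191, np.uint8(111)), (192, np.uint8(111)), (193, np.uint8(108)), (194, np.uint8(96)), (195, np.uint8(68)), (196, np.uint8(36)), (197, np.uint8(16)), (198, np.uint8(12)), (199, np.uint8(10)), (200, np.uint8(11)), (201, np.uint8(12)), (202, np.uint8(11)), (203, np.uint8(12))] [(262, np.uint8(13)), (263, np.uint8(14)), (264, np.uint8(19)), (265, np.uint8(24)), (266, np.uint8(29)), (267, np.uint8(35)), (268, np.uint8(35)), (269, np.uint8(34)), (270, np.uint8(35)), (271, np.uint8(35)), (272, np.uint8(35)), (273, np.uint8(35)), (274, np.uint8(48)), (275, np.uint8(101)), (276, np.uint8(169)), (277, np.uint8(214)), (278, np.uint8(223)), (279, np.uint8(225)), (280, np.uint8(226)), (281, np.uint8(225)), (282, np.uint8(222)), (283, np.uint8(219))]
-0.022 [278.4 204. ] [278.3 188.7]
0 [278.4 238.6] [278.3 218.9]
0.022 [278.3 270.8] [278.3 247.3]
```

Call:
{"op": "step_arm", "data": {"steps": [[0,0.2,2,0],[0,0,2,0],[0,0,2,0],[0,0,1.4,0],[0,0,0,0]]}}

```text
t: 3.7
tool_pos: [0.5327, 0.1686, 0.1167]
orientation: [-3.14, -0.001, 2.427]
contact_force: [-1.1, 0.9, 1.3]
finger_gap: 0.0856
```

Call:
{"op": "step_arm", "data": {"steps": [[0,0,0,0],[0,0,0,0],[0,0,0,0],[0,0,0,0],[0,0,0,0]], "gripper": 0.45, "newtons": 20}}

```text
t: 4.2
tool_pos: [0.5332, 0.1689, 0.1177]
orientation: [3.141, 0.0, 2.428]
contact_force: [-0.1, 0.2, -0.1]
finger_gap: 0.0471
```

```bash
cat > st.py <<'E'
from h import *
s=sensors.observe(); y=s['orientation'][2]; f=s['contact_force']
print(round(s['t'],2),'p',s['tool_pos'].round(4),'yaw',y.round(4),'j6',s['joint_pos'][5].round(3),'gap',s['finger_gap'].round(4),'M',s['moment'].round(3),'f tool xy',(f[0]*np.cos(y)+f[1]*np.sin(y)).round(1),(f[0]*np.sin(y)-f[1]*np.cos(y)).round(1),'fz',f[2].round(1))
E
python3 st.py
```

```text
Traceback (most recent call last):
  File "st.py", line 3, in <module>
    print(round(s['t'],2),'p',s['tool_pos'].round(4),'yaw',y.round(4),'j6',s['joint_pos'][5].round(3),'gap',s['finger_gap'].round(4),'M',s['moment'].round(3),'f tool xy',(f[0]*np.cos(y)+f[1]*np.sin(y)).round(1),(f[0]*np.sin(y)-f[1]*np.cos(y)).round(1),'fz',f[2].round(1))
                                                                                                            ^^^^^^^^^^^^^^^^^^^^^
AttributeError: 'float' object has no attribute 'round'
```

```bash
sed -i "s/s\['finger_gap'\].round(4)/round(s['finger_gap'],4)/" st.py; python3 st.py
```

```text
4.2 p [0.5332 0.1689 0.1177] yaw 2.428 j6 -0.55 gap 0.0471 M [-0.003 -0.031  0.002] f tool xy 0.2 0.1 fz -0.1
```

Call:
{"op": "step_arm", "data": {"steps": [[0,0,0,0],[0,0,0,0],[0,0,0,0],[0,0,0,0]], "gripper": 0.7, "newtons": 20}}

```text
t: 4.6
tool_pos: [0.5334, 0.1688, 0.1177]
orientation: [3.141, 0.001, 2.428]
contact_force: [-0.6, -2.4, 5.1]
finger_gap: 0.0432
```

```bash
python3 st.py
```

```text
4.6 p [0.5334 0.1688 0.1177] yaw 2.4278 j6 -0.55 gap 0.0432 M [-0.391 -0.019 -0.041] f tool xy -1.2 -2.2 fz 5.1
```

Call:
{"op": "step_arm", "data": {"steps": [[0,0,0,0],[0,0,0,0],[0,0,0,0],[0,0,0,-0.14],[0,0,0,-0.14]], "gripper": 0.3}}

```text
t: 5.1
tool_pos: [0.5328, 0.1689, 0.1171]
orientation: [-3.141, -0.0, 2.714]
contact_force: [-0.4, 0.1, -0.7]
finger_gap: 0.0598
```

Call:
{"op": "step_arm", "data": {"steps": [[0,0,0,-0.14],[0,0,0,-0.14],[0,0,0,-0.14],[0,0,0,-0.14],[0,0,0,-0.14]]}}

```text
t: 5.6
tool_pos: [0.5329, 0.1689, 0.1171]
orientation: [3.142, -0.001, -2.869]
contact_force: [-0.5, 0.1, -0.9]
finger_gap: 0.06
```

Call:
{"op": "step_arm", "data": {"steps": [[0,0,0,-0.14],[0,0,0,-0.14],[0,0,0,-0.14],[0,0,0,-0.14],[0,0,0,0]]}}

```text
t: 6.1
tool_pos: [0.5328, 0.1689, 0.1171]
orientation: [3.141, -0.0, -2.313]
contact_force: [-0.2, -0.0, 0.6]
finger_gap: 0.0597
```

Call:
{"op": "step_arm", "data": {"steps": [[0,0,0,0],[0,0,0,0],[0,0,0,0],[0,0,0,0],[0,0,0,0]], "gripper": 0.7, "newtons": 20}}

```text
t: 6.6
tool_pos: [0.5329, 0.1688, 0.1173]
orientation: [3.141, -0.0, -2.316]
contact_force: [-2.2, -1.3, 1.7]
finger_gap: 0.0434
```

```bash
python3 st.py
```

```text
6.6 p [0.5329 0.1688 0.1173] yaw -2.3159 j6 -2.09 gap 0.0434 M [-0.12   0.234 -0.047] f tool xy 2.5 0.7 fz 1.7
```

Call:
{"op": "step_arm", "data": {"steps": [[0,0,0,0],[0,0,0,0],[0,0,0,0]], "gripper": 0.9, "newtons": 60}}

```text
t: 6.9
tool_pos: [0.5329, 0.1688, 0.1174]
orientation: [-3.142, -0.0, -2.315]
contact_force: [-2.3, -1.5, 4.9]
finger_gap: 0.0429
```

```bash
python3 st.py
```

```text
6.9 p [0.5329 0.1688 0.1174] yaw -2.3153 j6 -2.09 gap 0.0429 M [-0.153  0.578 -0.007] f tool xy 2.7 0.7 fz 4.9
```

Call:
{"op": "step_arm", "data": {"steps": [[0,0,0,0.03],[0,0,0,0.03],[0,0,0,0]]}}

```text
t: 7.2
tool_pos: [0.533, 0.1689, 0.1174]
orientation: [-3.142, -0.0, -2.377]
contact_force: [-3.0, -1.2, 5.1]
finger_gap: 0.043
```

```bash
python3 st.py
```

```text
7.2 p [0.533  0.1689 0.1174] yaw -2.3772 j6 -2.028 gap 0.043 M [-0.233  0.615  0.077] f tool xy 3.0 1.2 fz 5.1
```

Call:
{"op": "step_arm", "data": {"steps": [[0,0,0,0.03],[0,0,0,0.03],[0,0,0,0]]}}

```text
t: 7.5
tool_pos: [0.533, 0.1689, 0.1174]
orientation: [-3.142, -0.0, -2.437]
contact_force: [-2.1, -0.9, 5.6]
finger_gap: 0.0426
```

```bash
python3 st.py
```

```text
7.5 p [0.533  0.1689 0.1174] yaw -2.4371 j6 -1.968 gap 0.0426 M [-0.213  0.537  0.151] f tool xy 2.2 0.7 fz 5.6
```

Call:
{"op": "step_arm", "data": {"steps": [[0,0,0,0.03],[0,0,0,0.03],[0,0,0,0]]}}

```text
t: 7.8
tool_pos: [0.533, 0.1689, 0.1174]
orientation: [-3.141, 0.0, -2.497]
contact_force: [-3.1, -0.8, 4.2]
finger_gap: 0.0425
```

```bash
python3 st.py
```

```text
7.8 p [0.533  0.1689 0.1174] yaw -2.497 j6 -1.908 gap 0.0425 M [-0.203  0.536  0.182] f tool xy 2.9 1.2 fz 4.2
```

Call:
{"op": "step_arm", "data": {"steps": [[0,0,0,0.03],[0,0,0,0.03],[0,0,0,0]]}}

```text
t: 8.1
tool_pos: [0.533, 0.1689, 0.1174]
orientation: [-3.142, 0.0, -2.557]
contact_force: [-2.5, -0.5, 5.9]
finger_gap: 0.0427
```

```bash
python3 st.py
```

```text
8.1 p [0.533  0.1689 0.1174] yaw -2.5569 j6 -1.849 gap 0.0427 M [-0.18   0.552  0.194] f tool xy 2.4 1.0 fz 5.9
```

```bash
cat > st.py <<'E'
from h import *
s=sensors.observe(); m=[]
print('yaw %.3f j6 %.3f gap %.4f Mz %.3f'%(s['orientation'][2],s['joint_pos'][5],s['finger_gap'],s['moment'][2]),s['contact_force'].round(1))
E
python3 st.py
```

```text
yaw -2.557 j6 -1.849 gap 0.0427 Mz 0.194 [-2.5 -0.5  5.9]
```

Call:
{"op": "step_arm", "data": {"steps": [[0,0,0,0],[0,0,0,0.03],[0,0,0,0]], "newtons": 100}}

```text
t: 8.4
tool_pos: [0.533, 0.1689, 0.1176]
orientation: [-3.141, 0.0, -2.587]
contact_force: [-2.4, -1.5, 6.1]
finger_gap: 0.0419
```

```bash
python3 st.py
```

```text
yaw -2.587 j6 -1.819 gap 0.0419 Mz 0.280 [-2.4 -1.5  6.1]
```

Call:
{"op": "step_arm", "data": {"steps": [[0,0,0,0.03],[0,0,0,0.03],[0,0,0,0]]}}

```text
t: 8.7
tool_pos: [0.533, 0.169, 0.1176]
orientation: [-3.141, 0.0, -2.647]
contact_force: [-2.4, -1.3, 5.4]
finger_gap: 0.042
```

```bash
python3 st.py
```

```text
yaw -2.647 j6 -1.759 gap 0.0420 Mz 0.274 [-2.4 -1.3  5.4]
```

Call:
{"op": "step_arm", "data": {"steps": [[0,0,0,0.03],[0,0,0,0.03],[0,0,0,0]]}}

```text
t: 9.0
tool_pos: [0.5331, 0.169, 0.1176]
orientation: [-3.142, 0.0, -2.707]
contact_force: [-2.6, -1.8, 6.6]
finger_gap: 0.0416
```

```bash
python3 st.py
```

```text
yaw -2.707 j6 -1.698 gap 0.0416 Mz 0.135 [-2.6 -1.8  6.6]
```

Call:
{"op": "step_arm", "data": {"steps": [[0,0,0,0.03],[0,0,0,0.03],[0,0,0,0]]}}

```text
t: 9.3
tool_pos: [0.5331, 0.169, 0.1176]
orientation: [-3.142, 0.0, -2.767]
contact_force: [-3.2, -0.9, 6.4]
finger_gap: 0.0422
```

```bash
python3 st.py
```

```text
yaw -2.767 j6 -1.638 gap 0.0422 Mz 0.193 [-3.2 -0.9  6.4]
```

Call:
{"op": "step_arm", "data": {"steps": [[0,0,0,0.03],[0,0,0,0.03],[0,0,0,0]]}}

```text
t: 9.6
tool_pos: [0.5331, 0.169, 0.1176]
orientation: [-3.142, 0.0, -2.827]
contact_force: [-2.2, -1.2, 7.2]
finger_gap: 0.0417
```

```bash
python3 st.py
```

```text
yaw -2.827 j6 -1.579 gap 0.0417 Mz 0.233 [-2.2 -1.2  7.2]
```

Call:
{"op": "step_arm", "data": {"steps": [[0,0,0,0],[0,0,0,0.03],[0,0,0,0]], "newtons": 120}}

```text
t: 9.9
tool_pos: [0.5332, 0.169, 0.1177]
orientation: [3.142, 0.001, -2.857]
contact_force: [-3.3, -1.7, 7.1]
finger_gap: 0.0413
```

```bash
python3 st.py; python3 -c "
from h import *
save('wrist','w2.png')"
```

```text
yaw -2.857 j6 -1.549 gap 0.0413 Mz 0.282 [-3.3 -1.7  7.1]
```

Call:
{"op": "step_arm", "data": {"steps": [[0,0,0,0.03],[0,0,0,0.02],[0,0,0,0]]}}

```text
t: 10.25
tool_pos: [0.5331, 0.169, 0.1177]
orientation: [3.142, 0.0, -2.906]
contact_force: [-2.6, -0.5, 6.6]
finger_gap: 0.0416
```

```bash
python3 st.py
```

```text
yaw -2.906 j6 -1.499 gap 0.0416 Mz 0.319 [-2.6 -0.5  6.6]
```

Call:
{"op": "step_arm", "data": {"steps": [[0,0,0,0.03],[0,0,0,0.02],[0,0,0,0]]}}

```text
t: 10.55
tool_pos: [0.5332, 0.169, 0.1177]
orientation: [3.141, 0.001, -2.957]
contact_force: [-2.5, -0.5, 6.6]
finger_gap: 0.0416
```

```bash
python3 st.py
```

```text
yaw -2.957 j6 -1.449 gap 0.0416 Mz 0.046 [-2.5 -0.5  6.6]
```

Call:
{"op": "step_arm", "data": {"steps": [[0,0,0,0.03],[0,0,0,0.02],[0,0,0,0]]}}

```text
t: 10.85
tool_pos: [0.5332, 0.169, 0.1177]
orientation: [3.141, 0.001, -3.007]
contact_force: [-2.7, 0.1, 6.1]
finger_gap: 0.0418
```

```bash
python3 st.py
```

```text
yaw -3.007 j6 -1.399 gap 0.0418 Mz 0.056 [-2.7  0.1  6.1]
```

Call:
{"op": "step_arm", "data": {"steps": [[0,0,0,0.03],[0,0,0,0.02],[0,0,0,0]]}}

```text
t: 11.15
tool_pos: [0.5333, 0.169, 0.1177]
orientation: [3.141, 0.001, -3.057]
contact_force: [-2.2, 0.3, 6.1]
finger_gap: 0.0414
```

```bash
python3 st.py;  python3 -c "
from h import *
save('wrist','w3.png')
a=cv2.imread('pics/w2.png');b=cv2.imread('pics/w3.png')
f=lambda i:cv2.resize(i[180:420,180:380],None,fx=2,fy=2)
cv2.imwrite('pics/w23.png',np.hstack([f(a),f(b)]))"
```

```text
yaw -3.057 j6 -1.349 gap 0.0414 Mz 0.144 [-2.2  0.3  6.1]
```

View pics/w23.png

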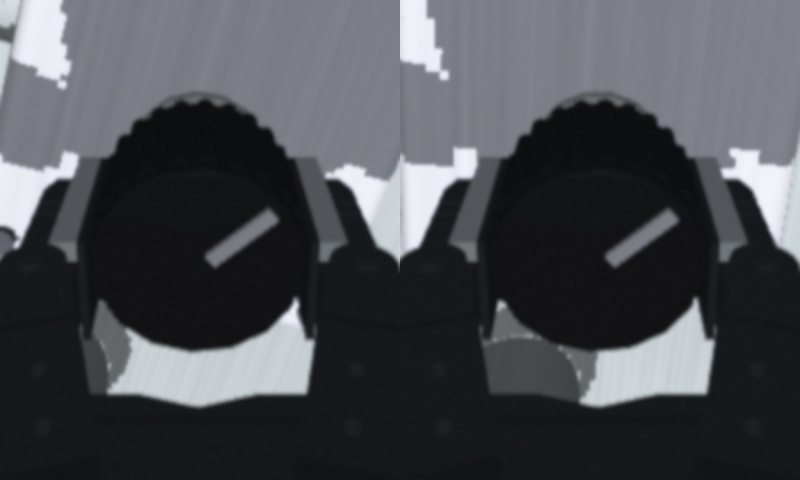

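Call:
{"op": "step_arm", "data": {"steps": [[0,0,0,0.03],[0,0,0,0.03],[0,0,0,0]]}}

```text
t: 11.5
tool_pos: [0.5333, 0.169, 0.1177]
orientation: [3.141, 0.001, -3.117]
contact_force: [-2.1, -0.8, 6.7]
finger_gap: 0.0417
```

```bash
python3 st.py
```

```text
yaw -3.117 j6 -1.289 gap 0.0417 Mz 0.202 [-2.1 -0.8  6.7]
```

Call:
{"op": "step_arm", "data": {"steps": [[0,0,0,0.03],[0,0,0,0.03],[0,0,0,0]]}}

```text
t: 11.8
tool_pos: [0.5333, 0.169, 0.1177]
orientation: [3.141, 0.001, 3.106]
contact_force: [-2.2, 0.1, 5.4]
finger_gap: 0.0415
```

```bash
python3 st.py
```

```text
yaw 3.106 j6 -1.229 gap 0.0415 Mz 0.232 [-2.2  0.1  5.4]
```

Call:
{"op": "step_arm", "data": {"steps": [[0,0,0,0.03],[0,0,0,0.03],[0,0,0,0]]}}

```text
t: 12.1
tool_pos: [0.5333, 0.169, 0.1177]
orientation: [3.141, 0.001, 3.046]
contact_force: [-1.4, -1.5, 6.5]
finger_gap: 0.0416
```

```bash
python3 st.py
```

```text
yaw 3.046 j6 -1.169 gap 0.0416 Mz 0.345 [-1.4 -1.5  6.5]
```

Call:
{"op": "step_arm", "data": {"steps": [[0,0,0,0.03],[0,0,0,0.03],[0,0,0,0]]}}

```text
t: 12.4
tool_pos: [0.5334, 0.169, 0.1177]
orientation: [3.141, 0.001, 2.986]
contact_force: [-2.2, -0.4, 6.2]
finger_gap: 0.0415
```

```bash
python3 st.py
```

```text
yaw 2.986 j6 -1.108 gap 0.0415 Mz 0.069 [-2.2 -0.4  6.2]
```

Call:
{"op": "step_arm", "data": {"steps": [[0,0,0,0.03],[0,0,0,0.03],[0,0,0,0]]}}

```text
t: 12.7
tool_pos: [0.5334, 0.169, 0.1177]
orientation: [3.141, 0.001, 2.926]
contact_force: [-2.1, -1.2, 6.4]
finger_gap: 0.0418
```

```bash
python3 st.py
```

```text
yaw 2.926 j6 -1.048 gap 0.0418 Mz 0.109 [-2.1 -1.2  6.4]
```

Call:
{"op": "step_arm", "data": {"steps": [[0,0,0,0.03],[0,0,0,0.03],[0,0,0,0]]}}

```text
t: 13.0
tool_pos: [0.5334, 0.169, 0.1177]
orientation: [3.141, 0.001, 2.866]
contact_force: [-1.5, -1.5, 6.2]
finger_gap: 0.0414
```

```bash
python3 st.py
```

```text
yaw 2.866 j6 -0.989 gap 0.0414 Mz 0.213 [-1.5 -1.5  6.2]
```

Call:
{"op": "step_arm", "data": {"steps": [[0,0,0,0.03],[0,0,0,0.03],[0,0,0,0]]}}

```text
t: 13.3
tool_pos: [0.5334, 0.169, 0.1177]
orientation: [3.141, 0.001, 2.806]
contact_force: [-1.9, -0.6, 5.4]
finger_gap: 0.0416
```

```bash
python3 st.py
```

```text
yaw 2.806 j6 -0.929 gap 0.0416 Mz 0.288 [-1.9 -0.6  5.4]
```

Call:
{"op": "step_arm", "data": {"steps": [[0,0,0,0.03],[0,0,0,0.03],[0,0,0,0]]}}

```text
t: 13.6
tool_pos: [0.5335, 0.169, 0.1177]
orientation: [3.141, 0.001, 2.746]
contact_force: [-1.4, -1.7, 5.7]
finger_gap: 0.0417
```

```bash
python3 st.py
```

```text
yaw 2.746 j6 -0.869 gap 0.0417 Mz 0.400 [-1.4 -1.7  5.7]
```

Call:
{"op": "step_arm", "data": {"steps": [[0,0,0,0.03],[0,0,0,0.03],[0,0,0,0]]}}

```text
t: 13.9
tool_pos: [0.5335, 0.169, 0.1177]
orientation: [3.141, 0.001, 2.686]
contact_force: [-1.2, -0.2, 5.7]
finger_gap: 0.0416
```

```bash
python3 st.py
```

```text
yaw 2.686 j6 -0.808 gap 0.0416 Mz 0.119 [-1.2 -0.2  5.7]
```

Call:
{"op": "step_arm", "data": {"steps": [[0,0,0,0.04],[0,0,0,0.04],[0,0,0,0.04],[0,0,0,0.03],[0,0,0,0]]}}

```text
t: 14.4
tool_pos: [0.5336, 0.1689, 0.1177]
orientation: [3.141, 0.001, 2.536]
contact_force: [-1.4, -1.4, 6.1]
finger_gap: 0.0415
```

```bash
python3 st.py
```

```text
yaw 2.536 j6 -0.659 gap 0.0415 Mz 0.228 [-1.4 -1.4  6.1]
```

Call:
{"op": "step_arm", "data": {"steps": [[0,0,0,0.03],[0,0,0,0.03],[0,0,0,0]]}}

```text
t: 14.7
tool_pos: [0.5336, 0.1689, 0.1177]
orientation: [3.141, 0.001, 2.476]
contact_force: [-0.7, -1.1, 6.3]
finger_gap: 0.042
```

```bash
python3 st.py
```

```text
yaw 2.476 j6 -0.599 gap 0.0420 Mz 0.323 [-0.7 -1.1  6.3]
```

Call:
{"op": "step_arm", "data": {"steps": [[0,0,0,0.03],[0,0,0,0.03],[0,0,0,0]]}}

```text
t: 15.0
tool_pos: [0.5336, 0.1689, 0.1177]
orientation: [3.141, 0.001, 2.416]
contact_force: [-1.3, -0.6, 6.1]
finger_gap: 0.0415
```

```bash
python3 st.py
```

```text
yaw 2.416 j6 -0.538 gap 0.0415 Mz 0.038 [-1.3 -0.6  6.1]
```

Call:
{"op": "step_arm", "data": {"steps": [[0,0,0,0.02],[0,0,0,0.02],[0,0,0,0]]}}

```text
t: 15.3
tool_pos: [0.5336, 0.1689, 0.1177]
orientation: [3.141, 0.001, 2.376]
contact_force: [-0.9, -0.5, 4.4]
finger_gap: 0.0417
```

```bash
python3 st.py
```

```text
yaw 2.376 j6 -0.499 gap 0.0417 Mz 0.084 [-0.9 -0.5  4.4]
```

Call:
{"op": "step_arm", "data": {"steps": [[0,0,0,0.04],[0,0,0,0.04],[0,0,0,0.04],[0,0,0,0]]}}

```text
t: 15.7
tool_pos: [0.5337, 0.1688, 0.1177]
orientation: [3.141, 0.001, 2.256]
contact_force: [-0.6, -1.5, 5.1]
finger_gap: 0.0413
```

```bash
python3 st.py
```

```text
yaw 2.256 j6 -0.378 gap 0.0413 Mz 0.349 [-0.6 -1.5  5.1]
```

Call:
{"op": "step_arm", "data": {"steps": [[0,0,0,0.03],[0,0,0,0.03],[0,0,0,0]]}}

```text
t: 16.0
tool_pos: [0.5337, 0.1689, 0.1177]
orientation: [3.14, 0.001, 2.196]
contact_force: [-0.7, -2.4, 5.5]
finger_gap: 0.0417
```

```bash
python3 st.py
```

```text
yaw 2.196 j6 -0.319 gap 0.0417 Mz 0.416 [-0.7 -2.4  5.5]
```

Call:
{"op": "step_arm", "data": {"steps": [[0,0,0,0.02],[0,0,0,0.02],[0,0,0,0]]}}

```text
t: 16.3
tool_pos: [0.5337, 0.1688, 0.1177]
orientation: [3.141, 0.001, 2.157]
contact_force: [-0.4, -1.8, 5.4]
finger_gap: 0.0414
```

```bash
python3 st.py
```

```text
yaw 2.157 j6 -0.279 gap 0.0414 Mz 0.442 [-0.4 -1.8  5.4]
```

Call:
{"op": "step_arm", "data": {"steps": [[0,0,0,0.02],[0,0,0,0.02],[0,0,0,0]]}}

```text
t: 16.6
tool_pos: [0.5338, 0.1688, 0.1177]
orientation: [3.14, 0.001, 2.117]
contact_force: [0.1, -2.1, 6.3]
finger_gap: 0.0415
```

```bash
python3 st.py
```

```text
yaw 2.117 j6 -0.239 gap 0.0415 Mz 0.527 [ 0.1 -2.1  6.3]
```

Call:
{"op": "step_arm", "data": {"steps": [[0,0,0,0.02],[0,0,0,0.03],[0,0,0,0]]}}

```text
t: 16.9
tool_pos: [0.5337, 0.1688, 0.1177]
orientation: [3.14, 0.001, 2.067]
contact_force: [0.4, -2.0, 4.9]
finger_gap: 0.0415
```

```bash
python3 st.py; python3 -c "
from h import *
save('wrist','w4.png')"; python3 st.py
```

```text
yaw 2.067 j6 -0.189 gap 0.0415 Mz 0.625 [ 0.4 -2.   4.9]
yaw 2.067 j6 -0.190 gap 0.0416 Mz 0.541 [-0.9 -2.1  5.8]
```

Call:
{"op": "step_arm", "data": {"steps": [[0,0,0,-0.06],[0,0,0,-0.06],[0,0,0,-0.06],[0,0,0,-0.06],[0,0,0,-0.06]]}}

```text
t: 17.45
tool_pos: [0.5336, 0.1689, 0.1177]
orientation: [3.141, 0.001, 2.37]
contact_force: [-0.8, -1.0, 5.9]
finger_gap: 0.0415
```

Call:
{"op": "step_arm", "data": {"steps": [[0,0,0,-0.07],[0,0,0,0]]}}

```text
t: 17.65
tool_pos: [0.5336, 0.1689, 0.1177]
orientation: [3.141, 0.001, 2.439]
contact_force: [-0.6, -0.8, 5.9]
finger_gap: 0.0416
```

```bash
python3 st.py
```

```text
yaw 2.439 j6 -0.562 gap 0.0416 Mz 0.026 [-0.6 -0.8  5.9]
```

Call:
{"op": "step_arm", "data": {"steps": [[0,0,0,-0.06],[0,0,0,-0.06],[0,0,0,0]]}}

```text
t: 17.95
tool_pos: [0.5336, 0.169, 0.1177]
orientation: [3.141, 0.001, 2.559]
contact_force: [-0.9, -0.8, 6.3]
finger_gap: 0.0421
```

```bash
python3 st.py
```

```text
yaw 2.559 j6 -0.681 gap 0.0421 Mz -0.134 [-0.9 -0.8  6.3]
```

Call:
{"op": "step_arm", "data": {"steps": [[0,0,0,-0.06],[0,0,0,-0.06],[0,0,0,0]]}}

```text
t: 18.25
tool_pos: [0.5335, 0.169, 0.1177]
orientation: [3.141, 0.001, 2.679]
contact_force: [-1.2, -0.8, 6.6]
finger_gap: 0.0418
```

```bash
python3 st.py
```

```text
yaw 2.679 j6 -0.801 gap 0.0418 Mz -0.248 [-1.2 -0.8  6.6]
```

Call:
{"op": "step_arm", "data": {"steps": [[0,0,0,-0.03],[0,0,0,-0.03],[0,0,0,0]]}}

```text
t: 18.55
tool_pos: [0.5335, 0.169, 0.1177]
orientation: [3.141, 0.001, 2.737]
contact_force: [-0.9, -0.0, 6.3]
finger_gap: 0.0415
```

```bash
python3 st.py
```

```text
yaw 2.737 j6 -0.860 gap 0.0415 Mz -0.323 [-0.9 -0.   6.3]
```

Call:
{"op": "step_arm", "data": {"steps": [[0,0,0,-0.03],[0,0,0,-0.03],[0,0,0,0]]}}

```text
t: 18.85
tool_pos: [0.5334, 0.169, 0.1177]
orientation: [3.141, 0.001, 2.797]
contact_force: [-2.7, -1.5, 6.2]
finger_gap: 0.0416
```

```bash
python3 st.py
```

```text
yaw 2.797 j6 -0.920 gap 0.0416 Mz -0.248 [-2.7 -1.5  6.2]
```

Call:
{"op": "step_arm", "data": {"steps": [[0,0,0,0]]}}

```text
t: 18.95
tool_pos: [0.5334, 0.169, 0.1177]
orientation: [3.141, 0.001, 2.797]
contact_force: [-2.5, -1.2, 5.5]
finger_gap: 0.0416
```

```bash
python3 st.py
```

```text
yaw 2.797 j6 -0.919 gap 0.0416 Mz -0.072 [-2.5 -1.2  5.5]
```

Call:
{"op": "step_arm", "data": {"steps": [[0,0,0,-0.02],[0,0,0,0]]}}

```text
t: 19.15
tool_pos: [0.5334, 0.169, 0.1177]
orientation: [3.141, 0.001, 2.817]
contact_force: [-0.8, -0.7, 6.1]
finger_gap: 0.0419
```

```bash
python3 st.py
```

```text
yaw 2.817 j6 -0.940 gap 0.0419 Mz -0.071 [-0.8 -0.7  6.1]
```

Call:
{"op": "step_arm", "data": {"steps": [[0,0,0,-0.02],[0,0,0,0]]}}

```text
t: 19.35
tool_pos: [0.5335, 0.169, 0.1177]
orientation: [3.141, 0.001, 2.837]
contact_force: [-1.5, -0.8, 6.1]
finger_gap: 0.0419
```

```bash
python3 st.py
```

```text
yaw 2.837 j6 -0.960 gap 0.0419 Mz -0.108 [-1.5 -0.8  6.1]
```

Call:
{"op": "step_arm", "data": {"steps": [[0,0,0,-0.03],[0,0,0,0]]}}

```text
t: 19.55
tool_pos: [0.5334, 0.169, 0.1177]
orientation: [3.141, 0.001, 2.868]
contact_force: [-1.7, -1.2, 5.9]
finger_gap: 0.0414
```

```bash
python3 st.py
```

```text
yaw 2.868 j6 -0.990 gap 0.0414 Mz -0.122 [-1.7 -1.2  5.9]
```

Call:
{"op": "step_arm", "data": {"steps": [[0,0,0,-0.06],[0,0,0,-0.06],[0,0,0,-0.06],[0,0,0,0]]}}

```text
t: 19.95
tool_pos: [0.5333, 0.169, 0.1177]
orientation: [3.141, 0.001, 3.049]
contact_force: [-2.7, -0.8, 6.3]
finger_gap: 0.042
```

```bash
python3 st.py
```

```text
yaw 3.049 j6 -1.171 gap 0.0420 Mz -0.298 [-2.7 -0.8  6.3]
```

Call:
{"op": "step_arm", "data": {"steps": [[0,0,0,-0.03],[0,0,0,-0.03],[0,0,0,0],[0,0,0,0]]}}

```text
t: 20.35
tool_pos: [0.5333, 0.169, 0.1177]
orientation: [3.141, 0.001, 3.107]
contact_force: [-2.1, 0.0, 6.4]
finger_gap: 0.0414
```

```bash
python3 st.py
```

```text
yaw 3.107 j6 -1.229 gap 0.0414 Mz -0.074 [-2.1  0.   6.4]
```

Call:
{"op": "step_arm", "data": {"steps": [[0,0,0,-0.02],[0,0,0,-0.02],[0,0,0,0],[0,0,0,0]]}}

```text
t: 20.75
tool_pos: [0.5333, 0.169, 0.1177]
orientation: [3.141, 0.001, -3.136]
contact_force: [-2.4, -1.0, 6.0]
finger_gap: 0.0412
```

```bash
python3 st.py
```

```text
yaw -3.136 j6 -1.269 gap 0.0412 Mz -0.118 [-2.4 -1.   6. ]
```

Call:
{"op": "step_arm", "data": {"steps": [[0,0,0,-0.06],[0,0,0,-0.06],[0,0,0,-0.06],[0,0,0,0]]}}

```text
t: 21.15
tool_pos: [0.5332, 0.169, 0.1177]
orientation: [3.141, 0.001, -2.955]
contact_force: [-2.4, 0.2, 6.8]
finger_gap: 0.0415
```

```bash
python3 st.py
```

```text
yaw -2.955 j6 -1.451 gap 0.0415 Mz -0.288 [-2.4  0.2  6.8]
```

Call:
{"op": "step_arm", "data": {"steps": [[0,0,0,-0.03],[0,0,0,-0.03],[0,0,0,-0.02],[0,0,0,0],[0,0,0,0]]}}

```text
t: 21.65
tool_pos: [0.5331, 0.169, 0.1177]
orientation: [3.141, 0.001, -2.876]
contact_force: [-3.0, -0.6, 7.7]
finger_gap: 0.0413
```

```bash
python3 st.py
```

```text
yaw -2.876 j6 -1.529 gap 0.0413 Mz -0.091 [-3.  -0.6  7.7]
```

Three clicks felt; on to the 4th (about -1.81) and the 5th (about -2.11).

Call:
{"op": "step_arm", "data": {"steps": [[0,0,0,-0.06],[0,0,0,-0.06],[0,0,0,-0.06],[0,0,0,-0.05],[0,0,0,0]]}}

```text
t: 22.15
tool_pos: [0.5331, 0.1689, 0.1177]
orientation: [3.142, 0.0, -2.645]
contact_force: [-3.2, 0.0, 7.3]
finger_gap: 0.042
```

```bash
python3 st.py
```

```text
yaw -2.645 j6 -1.761 gap 0.0420 Mz -0.292 [-3.2  0.   7.3]
```

Call:
{"op": "step_arm", "data": {"steps": [[0,0,0,-0.03],[0,0,0,-0.03],[0,0,0,-0.02],[0,0,0,0],[0,0,0,0]]}}

```text
t: 22.65
tool_pos: [0.533, 0.1689, 0.1177]
orientation: [-3.142, 0.0, -2.566]
contact_force: [-3.1, -0.6, 7.4]
finger_gap: 0.0418
```

```bash
python3 st.py
```

```text
yaw -2.566 j6 -1.839 gap 0.0418 Mz -0.042 [-3.1 -0.6  7.4]
```

Call:
{"op": "step_arm", "data": {"steps": [[0,0,0,-0.06],[0,0,0,-0.06],[0,0,0,-0.06],[0,0,0,-0.04],[0,0,0,0]]}}

```text
t: 23.15
tool_pos: [0.533, 0.1689, 0.1177]
orientation: [-3.141, 0.0, -2.345]
contact_force: [-3.5, -1.0, 7.7]
finger_gap: 0.0412
```

```bash
python3 st.py
```

```text
yaw -2.345 j6 -2.060 gap 0.0412 Mz -0.333 [-3.5 -1.   7.7]
```

Call:
{"op": "step_arm", "data": {"steps": [[0,0,0,-0.03],[0,0,0,-0.02],[0,0,0,0],[0,0,0,0]]}}

```text
t: 23.55
tool_pos: [0.5329, 0.1689, 0.1177]
orientation: [-3.142, 0.0, -2.297]
contact_force: [-3.4, -1.7, 7.7]
finger_gap: 0.0413
```

```bash
python3 st.py
```

```text
yaw -2.297 j6 -2.109 gap 0.0413 Mz -0.344 [-3.4 -1.7  7.7]
```

Call:
{"op": "step_arm", "data": {"steps": [[0,0,0,-0.02],[0,0,0,0],[0,0,0,0]]}}

```text
t: 23.85
tool_pos: [0.533, 0.1688, 0.1177]
orientation: [-3.141, 0.0, -2.276]
contact_force: [-3.1, -1.5, 8.2]
finger_gap: 0.0413
```

```bash
python3 st.py
```

```text
yaw -2.276 j6 -2.129 gap 0.0413 Mz -0.089 [-3.1 -1.5  8.2]
```

Call:
{"op": "step_arm", "data": {"steps": [[0,0,0,-0.02],[0,0,0,0],[0,0,0,0]]}}

```text
t: 24.15
tool_pos: [0.5329, 0.1688, 0.1177]
orientation: [-3.141, -0.0, -2.256]
contact_force: [-4.8, -1.3, 8.1]
finger_gap: 0.0415
```

```bash
python3 st.py
```

```text
yaw -2.256 j6 -2.149 gap 0.0415 Mz -0.105 [-4.8 -1.3  8.1]
```

Call:
{"op": "step_arm", "data": {"steps": [[0,0,0,0.04],[0,0,0,0.05],[0,0,0,0]]}}

```text
t: 24.45
tool_pos: [0.533, 0.1689, 0.1177]
orientation: [-3.141, 0.0, -2.348]
contact_force: [-3.2, -1.3, 8.0]
finger_gap: 0.0416
```

```bash
python3 st.py; python3 -c "
from h import *
save('wrist','w5.png')"
```

```text
yaw -2.348 j6 -2.058 gap 0.0416 Mz 0.048 [-3.2 -1.3  8. ]
```

Call:
{"op": "step_arm", "data": {"steps": [[0,0,0,0],[0,0,0,0],[0,0,0,0],[0,0,0,0],[0,0,0,0]], "gripper": 0.25, "newtons": 20}}

```text
t: 25.0
tool_pos: [0.5331, 0.1689, 0.1172]
orientation: [-3.142, -0.0, -2.345]
contact_force: [0.5, 0.2, 0.3]
finger_gap: 0.0642
```

```bash
python3 st.py; python3 -c "
from h import *
save('wrist','w6.png')
f=lambda i:cv2.resize(i[180:420,180:380],None,fx=2,fy=2)
cv2.imwrite('pics/w56.png',np.hstack([f(cv2.imread('pics/w5.png')),f(cv2.imread('pics/w6.png'))]))"
```

```text
yaw -2.345 j6 -2.060 gap 0.0642 Mz 0.012 [0.5 0.2 0.3]
```

View pics/w56.png

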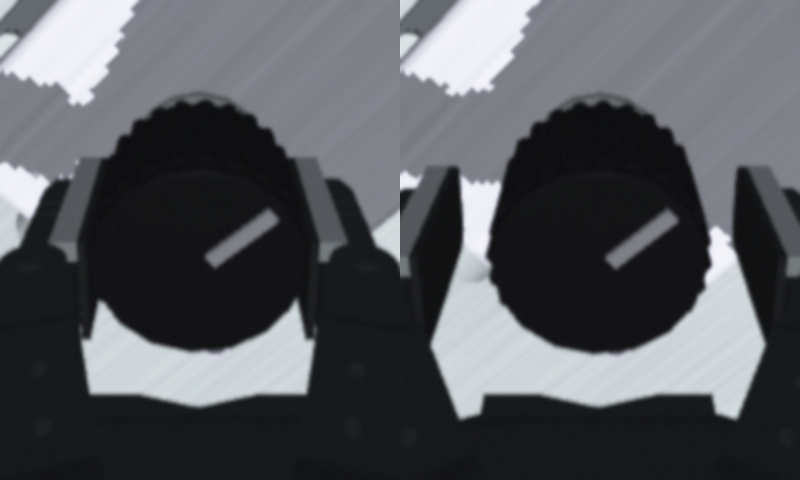

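Call:
{"op": "step_arm", "data": {"steps": [[0,0,-2.5,0],[0,0,-3,0],[0,0,-3,0],[0,0,-3,0],[0,0,-1.5,0]]}}

```text
t: 25.55
tool_pos: [0.5337, 0.1691, 0.25]
orientation: [-3.14, 0.003, -2.345]
contact_force: [0.1, 0.4, -0.3]
finger_gap: 0.0639
```

Call:
{"op": "step_arm", "data": {"steps": [[0,0,0,0.14],[0,0,0,0.14],[0,0,0,0.14],[0,0,0,0.14],[0,0,0,0.14]], "gripper": 1}}

```text
t: 26.05
tool_pos: [0.533, 0.1689, 0.2473]
orientation: [-3.142, -0.0, -3.051]
contact_force: [-0.6, -0.3, 0.3]
finger_gap: 0.0001
```

Call:
{"op": "step_arm", "data": {"steps": [[0,0,0,0.05],[0,-3,0,0],[0,-3,0,0],[0,-3,0,0],[0,-3,0,0]]}}

```text
t: 26.55
tool_pos: [0.5385, 0.048, 0.2473]
orientation: [-3.141, 0.0, -3.095]
contact_force: [0.6, 0.1, 0.1]
finger_gap: -0.0001
```

Call:
{"op": "step_arm", "data": {"steps": [[0,-3,0,0],[0,-3,0,0],[0,-3,0,0],[0,-1,0,0],[0,0,0,0]]}}

```text
t: 27.05
tool_pos: [0.5432, -0.0519, 0.2472]
orientation: [-3.142, -0.0, -3.097]
contact_force: [-0.8, 0.5, -0.6]
finger_gap: -0.0001
```

```bash
python3 st.py; python3 -c "
from h import *
print(sensors.observe()['tool_pos'])
save('top','t1.png')
save('wrist','w7.png')
im=cv2.imread('pics/t1.png'); cv2.imwrite('pics/t7.png',np.hstack([cv2.resize(im[200:310,200:350],(546,400)),cv2.imread('pics/w7.png')[:400,150:400]]))"
```

```text
yaw -3.097 j6 -1.710 gap -0.0001 Mz -0.005 [-0.8  0.5 -0.6]
[ 0.54322714 -0.05189603  0.24722316]
```

View pics/t7.png

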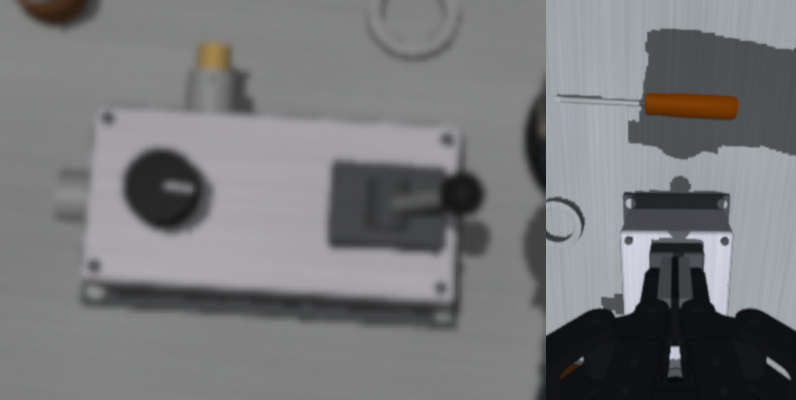

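Call:
{"op": "step_arm", "data": {"steps": [[0,0,2.5,0],[0,0,2.5,0],[0,0,1.7,0],[0,0,0,0]]}}

```text
t: 27.55
tool_pos: [0.5418, -0.0494, 0.1782]
orientation: [3.141, -0.004, -3.094]
contact_force: [-0.2, 0.2, -0.4]
finger_gap: 0.0002
```

Call:
{"op": "step_arm", "data": {"steps": [[0,1.0,0,0],[0,1.0,0,0],[0,1.0,0,0],[0,1.0,0,0],[0,0,0,0]]}}

```text
t: 28.05
tool_pos: [0.5415, -0.0093, 0.1808]
orientation: [3.141, 0.001, -3.094]
contact_force: [0.2, -0.2, -0.2]
finger_gap: 0.0002
```

```bash
python3 st.py
```

```text
yaw -3.094 j6 -1.636 gap 0.0002 Mz -0.025 [ 0.2 -0.2 -0.2]
```

Call:
{"op": "step_arm", "data": {"steps": [[0,1.0,0,0],[0,1.0,0,0],[0,1.0,0,0],[0,1.0,0,0],[0,1.0,0,0]]}}

```text
t: 28.55
tool_pos: [0.5389, 0.0399, 0.1801]
orientation: [-3.141, -0.0, -3.095]
contact_force: [-0.3, -1.0, -1.3]
finger_gap: -0.0001
```

```bash
python3 st.py
```

```text
yaw -3.095 j6 -1.543 gap -0.0001 Mz -0.014 [-0.3 -1.  -1.3]
```

Call:
{"op": "step_arm", "data": {"steps": [[0,0.4,0,0],[0,0.2,0,0],[0,0,0,0]]}}

```text
t: 28.85
tool_pos: [0.5388, 0.0453, 0.1803]
orientation: [3.141, -0.0, -3.095]
contact_force: [0.3, -0.4, 0.5]
finger_gap: -0.0002
```

```bash
python3 st.py
```

```text
yaw -3.095 j6 -1.534 gap -0.0002 Mz 0.008 [ 0.3 -0.4  0.5]
```

Call:
{"op": "step_arm", "data": {"steps": [[0,0.2,0,0],[0,0.1,0,0],[0,0,0,0]]}}

```text
t: 29.15
tool_pos: [0.5386, 0.0479, 0.1803]
orientation: [-3.141, -0.0, -3.095]
contact_force: [-0.5, -0.1, 0.2]
finger_gap: 0.0003
```

Call:
{"op": "step_arm", "data": {"steps": [[0,0.1,0,0],[0,0.1,0,0],[0,0,0,0]]}}

```text
t: 29.45
tool_pos: [0.5385, 0.0486, 0.1803]
orientation: [-3.138, -0.0, -3.096]
contact_force: [-0.6, -8.8, -0.8]
finger_gap: -0.0002
```

```bash
python3 st.py; python3 -c "
from h import *
save('scene','s1.png')
im=cv2.imread('pics/s1.png'); cv2.imwrite('pics/s1c.png',cv2.resize(im[90:290,150:400],None,fx=3,fy=3))"
```

```text
yaw -3.096 j6 -1.524 gap -0.0002 Mz 0.030 [-0.6 -8.8 -0.8]
```

View pics/s1c.png

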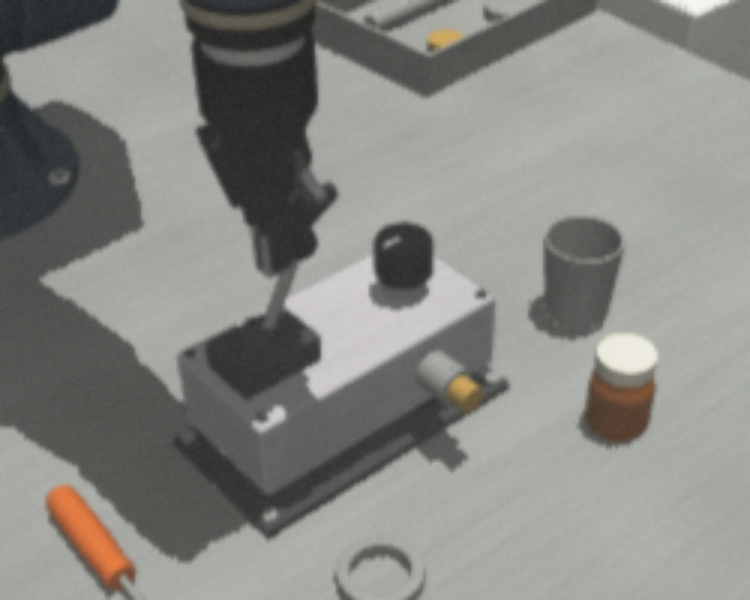

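Call:
{"op": "step_arm", "data": {"steps": [[0,0.1,0,0],[0,0,0,0]]}}

```text
t: 29.7
tool_pos: [0.5385, 0.0488, 0.1802]
orientation: [-3.137, -0.0, -3.097]
contact_force: [0.8, -12.4, -0.0]
finger_gap: -0.0001
```

Call:
{"op": "step_arm", "data": {"steps": [[0,-1,0,0],[0,-2,0,0],[0,-2,0,0],[0,0,-3,0],[0,0,-3,0]]}}

```text
t: 30.2
tool_pos: [0.5402, 0.0004, 0.2405]
orientation: [3.141, -0.002, -3.096]
contact_force: [0.3, -0.3, -0.3]
finger_gap: 0.0001
```

Call:
{"op": "step_arm", "data": {"steps": [[0,-3,-3,0],[0,-3,-2,0],[0,-3,0,0],[0,-3,0,0],[0,0,0,0]]}}

```text
t: 30.7
tool_pos: [0.5465, -0.1217, 0.2903]
orientation: [-3.141, 0.0, -3.098]
contact_force: [0.9, -0.5, -0.1]
finger_gap: -0.0003
```

```bash
python3 st.py; python3 -c "
from h import *
save('scene','s2.png');save('top','t2.png')
a=cv2.imread('pics/s2.png');b=cv2.imread('pics/t2.png')
g=b.max(axis=2)
cv2.imwrite('pics/f.png',np.hstack([cv2.resize(a[140:290,150:390],(480,300)),cv2.resize(b[200:300,210:345],(300,300)) ]))"
```

```text
yaw -3.098 j6 -1.833 gap -0.0003 Mz -0.004 [ 0.9 -0.5 -0.1]
```

View pics/f.png

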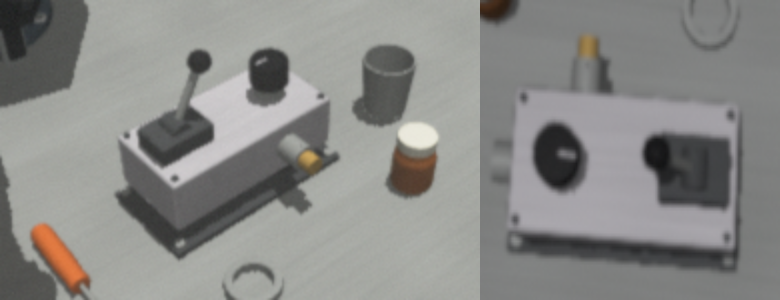

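```bash
python3 -c "
from h import *
print(ray('top',289.6,251,.192)); print(manip.sign_off())"
```

```text
[0.5359087  0.07143022 0.192     ]
the job is handed in; nothing more can be done
None
```

The valve is at its end stop plus five clicks, the lock lever is thrown fully over towards the knob, and the job is handed in. It took about 31 s of robot time.

- **Closing:** I turned the knob clockwise through five clicks. At the stop the torque rose steadily to about 0.6 N m without a click, roughly 0.06 rad of twist on the mount against the 0.10 rad limit.
- **Opening:** I felt five torque drops counter-clockwise, about 0.30 rad apart. When I turned back to the detent the torque was near zero. On release the knob pointer did not move, 1.49 rad from the extrapolated stop detent (five clicks is 1.495 rad). The pointer stayed fixed relative to the gripper, so the grip did not slip.
- **Locking:** The lever was pushed until it met its stop at about 9–12 N. In the last top view the ball was about 97 mm from the knob's axis, which matches the fully-over position. The gripper then backed away and was touching nothing.
- **Bystanders:** The last pictures show the cup, jar, ring and screwdriver apparently where they stood; I did not measure their positions.

**Doubtful readings:** The first clockwise click and the first counter-clockwise click were each unclear from a single torque reading. Later readings and the even spacing of the clicks settled both.

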